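Find the push catch and open the bonbon drawer

ROBOT

A 6-joint arm with a two-finger parallel gripper is mounted at the origin on the work surface. World frame = base frame: x ahead of the robot, y to its left, z up, the work surface at z = 0. Lengths are in m, angles in degrees, forces in N, time in s.
With the tool pointing down it reaches from about 0.35 to 0.925 m from the base axis. Payload 6.4 kg.
Tool frame: the origin (TCP) lies at the very end of the fingers, on their centre line; the grasp point (between the pads) lies 19 mm behind it (r.tcp_to_grasp is the distance from the TCP to the grasp point, in m); z points along the fingers, y is the direction in which the jaws open and shut (so a half turn about z gives the same grasp; the last joint's range is limited). The gripper opens to 85 mm and grips with 20 to 120 N. Pads are 22 mm wide; open, the fingers measure 114 mm over their backs; the gripper's body (76 mm by 85 mm) begins 54 mm behind the grasp point. The pads swing forward as they close: fully open they stand 13 mm farther back than shut.
Start: joints at [64.968, 14.043, 89.255, -0, 76.702, -9.975], TCP at [0.169, 0.628, 0.231] pointing down, gripper open.
Joint ranges: [-179.41, 179.41], [-58.25, 129.5], [7.25, 145.43], [-54.29, 234.29], [11.92, 165.04], [-157.13, 157.13]. Speed limits (degrees/s): [147.25, 147.25, 180, 180, 180, 180].

INTERFACE

Orientations are given as a 3x3 rotation matrix whose columns are the frame's x, y, z axes.
In Python, from cell import r, cams gives the robot as it stands.
- The arm moves only by the tool send_rows, never from a script. Its argument "commands" is a list that holds one entry, the list of rows, each a list of 7 numbers: the shift along the tool's x, y, z in cm, then the turn, a rotation vector about the tool's x, y, z in degrees, then the finger opening in cm, from 0 to 8.54. A call has exactly 5 rows; each row shifts and turns the pose as measured when the row begins, along the tool's axes as they then stand; what a row does not reach is not made up. A row lasts 1/10 s, in which the tool goes at most 50 mm and 8.59 degrees, less where a joint would pass 70% of its speed; a pose out of reach is approached as far as the arm can. A call is refused whole if a number of a shift passes 5 or a number of a turn 8.59, either way. A call with a gripper value outside its range is refused whole. The fingers move at their own pace and stop on an object; the grip force is fixed at half the most. Time passes only in rows, so rows that do not move let the fingers close, or fill a call up. It gives the time, the measured TCP pose, the force and the opening at its end, in the units of the state.
- r.get_obs(): the state, without advancing time (a new reading comes with each control period).
- cams.camera(name): name is "scene" or "side" or "wrist"; returns the picture (420x560x3 uint8, blue, green, red); there is no depth.
- cams.camera_model(name): a dict with "intrinsics" (3x3 intrinsics, pixels), "k1" (the pictures are not rectified: a ray, as slopes to the right and down, at radius r is drawn at 1 + k1 r^2 times it, then the intrinsics apply), "origin" and "attitude" of the camera in the world; the wrist camera has in their place "tool_from_camera" (4x4, takes a point from camera to tool coordinates, whose origin is the TCP and whose axes are the flange's). Camera axes: x right, y down, z forward; pixel columns grow to the right and rows downward; lengths in m; the calibration is good to about 2 mm. A picture is of the moment at which its call begins: read the wrist's pose just before it. camera_model takes no time and is no camera call.
- r.hand_in(): hands the job in, once; it reports no verdict.
The state is a dict: "t": time; "joint_positions": joint angles; "qvel": joint speeds; "tau": joint torques, N m; "tcp_pos": TCP position; "tcp_rot": TCP orientation; "contact_force": force on the tool from outside, world axes, zero at the start; "torque": the same for the moment, N m; "opening": opening from 0.0 (shut) to 1.0 (fully open).
Only numpy, scipy, OpenCV 4.12 (cv2) and the standard library are available. Lean on these libraries where they do the work, as an engineer would, in place of code of your own. Each camera call takes 0.05 s, during which the arm holds its last target. There are 200 camera calls.

TASK

The bonbon drawer of the low counter unit has no handle: one of the six identical square plates sunk in the unit's flat top is its push catch and the other five are fixed blanks. With the fingertips feel gently over the plates for the one that gives, press it fully in so that the drawer springs open, then let go and move clear, leaving the drawer standing open. Do not pick up or shift anything else on the counter.

Things in the scene. Friction and masses are not known exactly. Their poses are not given: they have to be found in the camera images.
- panel (a point): centre of the drawer unit's flat aluminium top (fixed, 100 mm above the counter, 280 mm along this point's x, 320 mm along its y); z up, x away from the drawer front. Six like steel plates, 55 mm square, in 58 mm openings, at x = -37.5 and +37.5 mm, y = -75, 0 and +75 mm from this point, faces 2 mm below the top: press inside the opening. Any one is the catch, five are rigid.
- catch (a joint): how far the live plate is pressed in, m: 0 at rest, 0.007 at its stop. Sprung: about 1.5 N starts it moving, 3.5 N at 4 mm, 5 N at 7 mm; the drawer is let go at about 4 mm. It comes back up when released.
- drawer (a joint): how far the drawer has slid out of the unit's front (towards -x of panel), m: 0 shut and latched, 0.06 fully open. Once let go, a spring drives it out by itself in under a second, and it stays out.
- drawer_front (a point): fixed point on the unit at the middle of the face of the shut drawer: a plain steel front 316 mm wide and 76 mm high, no handle; 152 mm to -x of panel and 45 mm above the counter
- bonbon_a: bystander: chocolate bonbon, a dome 32 mm across and 24 mm high standing on the unit's top behind the plates (105 to 115 mm to +x of panel); origin under its centre
- bonbon_b: bystander: the same kind of bonbon, on the left white tray
- bonbon_c: bystander: the same kind of bonbon, on the left white tray
- bonbon_d: bystander: the same kind of bonbon, on the right white tray
- jar: bystander: amber glass jar, 60 mm across, 85 mm high, origin under its centre
- cup: bystander: white cup, 70 mm across the rim, 70 mm high, origin under its centre
- spatula: bystander: spatula lying flat on the right white tray
- giftbox: bystander: cardboard gift box, 94 mm square, 40 mm high, origin under its centre

How it is judged:
By the outcome, as a careful person would: the job done as asked, in the order asked, and still so for the second after the job is handed in, with the robot touching nothing.
It also fails if it takes over 61 s, if anything falls off the work surface, if the arm or the gripper's body presses on something with over 40 N, if the wrist force passes 120 N, or if a joint passes its speed limit or range.

## Working session

There is one attempt and no reset: what is moved stays moved. The work goes in short steps, Python scripts to look and compute and a tool call to move; the robot and the scene stay as the last step left them, time stands still between calls to the robot, and variables do not carry over. Pictures are saved under pics/ and viewed, about 8 in all and at most 12, crops included, and the job is handed in when it is done.

Besides the shell and the picture viewer there is one more tool, called after "Request:" by a JSON object that holds its "op" and its "data". send_rows: Moves the arm, as the interface text tells. Its arguments: {"type":"object","properties":{"commands":{"type":"array","items":{"type":"array","items":{"type":"array","items":{"type":"number"}}}}},"required":["commands"]}

```bash
mkdir -p pics; ls; python3 - <<'E'
from cell import r,cams
import cv2
for n in ("scene","side","wrist"):
    cv2.imwrite(f"pics/{n}0.png",cams.camera(n)); m=cams.camera_model(n); print(n,m)
o=r.get_obs(); print(o)
E
```

```text
pics
scene {'intrinsics': array([[535.26262668,   0.        , 272.37370413],
       [  0.        , 535.26262668, 206.55068247],
       [  0.        ,   0.        ,   1.        ]]), 'k1': -0.13612164284009914, 'origin': array([ 1.40880727, -0.70047484,  1.12471936]), 'attitude': array([[ 0.62117812,  0.53445255, -0.57314764],
       [ 0.78365382, -0.41901381,  0.45860018],
       [ 0.00494326, -0.73402173, -0.67910799]])}
side {'intrinsics': array([[484.63163841,   0.        , 275.53835374],
       [  0.        , 484.63163841, 214.58650394],
       [  0.        ,   0.        ,   1.        ]]), 'k1': -0.17816698369198886, 'origin': array([0.30328037, 1.06697387, 0.8329902 ]), 'attitude': array([[-0.98447926, -0.07948681,  0.15646861],
       [-0.17426345,  0.54842859, -0.81783759],
       [-0.02080455, -0.83241091, -0.55376822]])}
wrist {'intrinsics': array([[338.21111409,   0.        , 284.24202222],
       [  0.        , 338.21111409, 211.46617964],
       [  0.        ,   0.        ,   1.        ]]), 'k1': -0.030876250558937557, 'tool_from_camera': array([[ 2.85541063e-04, -9.464708
[... 386 characters left out ...]
03546e+01, -1.28280221e-04,
        7.67012792e+01, -9.97427048e+00]), 'qvel': array([-0.00629709, -0.19242561, -0.17637225,  0.07769827, -0.06697983,
        0.04315159]), 'tau': array([ 1.84039486e-04, -4.29983926e+01, -3.26553869e+01, -1.21066960e-04,
        3.50146387e-03, -2.88771098e-06]), 'tcp_pos': array([0.16865757, 0.62728825, 0.23043801]), 'tcp_rot': array([[-9.65666912e-01,  2.59782648e-01, -6.25022698e-04],
       [ 2.59783275e-01,  9.65666011e-01, -1.34359387e-03],
       [ 2.54520802e-04, -1.45983459e-03, -9.99998902e-01]]), 'contact_force': array([ 0.98172344, -0.06321476,  0.47187534]), 'torque': array([-0.01448839, -0.01707079,  0.03172754]), 'opening': 0.9978322598684292}
```

View pics/scene0.png

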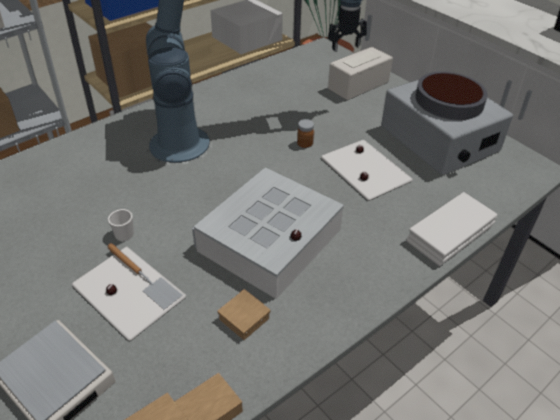

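The scene view shows the drawer unit in the middle with six plates at about (276,196), (260,211), (243,226), (299,208), (281,221) and (264,237). The bonbon on its top is at (295,235), so panel +x runs to the lower right.

```bash
cat > h.py <<'E'
import numpy as np, cv2
from cell import r,cams
def cast(name,px,z):
    m=cams.camera_model(name); K=m["intrinsics"]
    u=cv2.undistortPoints(np.array(px,float).reshape(-1,1,2),K,np.array([m["k1"],0,0,0.]),None)[:,0]
    # (small k1: the OpenCV model matches)
    if name=="wrist":
        o=r.get_obs(); T=m["tool_from_camera"]; R=o["tcp_rot"]@T[:3,:3]; c=o["tcp_pos"]+o["tcp_rot"]@T[:3,3]
    else: R=m["attitude"]; c=m["origin"]
    d=np.c_[u,np.ones(len(u))]@R.T
    return c+d*((z-c[2])/d[:,2])[:,None]
E
python3 - <<'E'
from h import *
im=cv2.imread("pics/scene0.png"); g=cv2.cvtColor(im,6)
seeds=[(276,196),(260,211),(243,226),(299,208),(281,221),(264,237)]
P=[]
for s in seeds:
    f=cv2.floodFill(g.copy(),np.zeros((422,562),np.uint8),s,0,6,6,4|cv2.FLOODFILL_FIXED_RANGE|cv2.FLOODFILL_MASK_ONLY|(255<<8))
    M=f[2][1:-1,1:-1]; m=cv2.moments(M,True); c=(m['m10']/m['m00'],m['m01']/m['m00']); P.append(c); print(s,m['m00'],np.round(c,1),g[s[1],s[0]])
W=cast("scene",P,.098); print(W.round(4))
c=W.mean(0); x=(W[3:]-W[:3]).mean(0); y=(W[0]-W[2])
print(c, np.linalg.norm((W[3:]-W[:3]),axis=1),np.linalg.norm(y)/2,np.degrees(np.arctan2(x[1],x[0])),np.degrees(np.arctan2(y[1],y[0])))
print(cast("scene",[(295,239)],.1))
E
```

```text
(276, 196) 235.0 [275.1 196.6] 147
(260, 211) 246.0 [259.2 210.9] 149
(243, 226) 283.0 [242.5 226. ] 148
(299, 208) 239.0 [296.5 207.2] 149
(281, 221) 268.0 [281.1 222.2] 149
(264, 237) 297.0 [264.5 238. ] 148
[[ 0.514   0.0252  0.098 ]
 [ 0.5335 -0.0472  0.098 ]
 [ 0.5531 -0.1194  0.098 ]
 [ 0.5865  0.0448  0.098 ]
 [ 0.6066 -0.0277  0.098 ]
 [ 0.6258 -0.0999  0.098 ]]
[ 0.56991097 -0.03735873  0.098     ] [0.07519624 0.07560895 0.07534061] 0.07489344459009936 15.012000016067798 105.13690036919564
[[ 0.68010944 -0.03993131  0.1       ]]
```

View pics/side0.png

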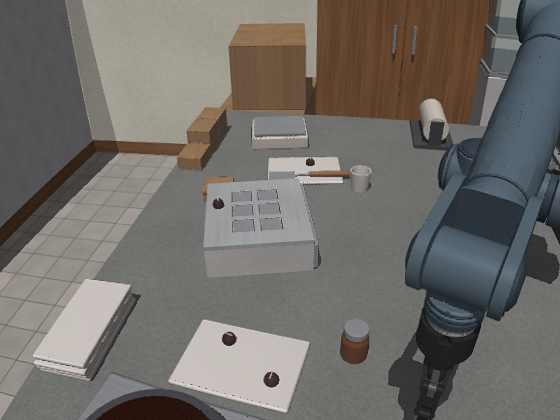

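Panel is at (0.570, -0.037) with a yaw of 15°. The plate pitch comes out at 75 mm both ways and the bonbon at local x ≈ 0.106, so all of it agrees with the given sizes. I'll go over with the fingers shut.

Request:
{"op": "send_rows", "data": {"commands": [[[-3.4,-3.4,0,0,0,0,0],[-3.4,-3.4,0,0,0,0,0],[-3.4,-3.4,0,0,0,0,0],[-3.4,-3.4,0,0,0,0,0],[-3.4,-3.4,0,0,0,0,0]]]}}

```text
t: 0.65
tcp_pos: [0.2891, 0.4155, 0.2277]
tcp_rot: [[-0.968, 0.25, -0.002], [0.25, 0.968, -0.003], [0.002, -0.004, -1.0]]
contact_force: [1.0, -0.3, 0.3]
opening: 0.141
```

Request:
{"op": "send_rows", "data": {"commands": [[[-3.4,-3.4,0,0,0,0,0],[-3.4,-3.4,0,0,0,0,0],[-3.4,-3.4,0,0,0,0,0],[-3.4,-3.4,0,0,0,0,0],[-3.4,-3.4,0,0,0,0,0]]]}}

```text
t: 1.15
tcp_pos: [0.4133, 0.1993, 0.2275]
tcp_rot: [[-0.969, 0.248, -0.001], [0.248, 0.969, -0.003], [0.001, -0.003, -1.0]]
contact_force: [1.4, 0.5, 0.6]
opening: 0.0
```

```bash
cat > go.py <<'E'
from h import *
import sys
c=np.array([.5699,-.0374]); a=np.radians(15.05)
ex=np.array([np.cos(a),np.sin(a)]); ey=np.array([-np.sin(a),np.cos(a)])
o=r.get_obs(); R=o["tcp_rot"]; p=o["tcp_pos"]
print("t",o["t"],"p",p.round(4),"F",o["contact_force"].round(2),"zax",R[:,2].round(3),"yaw x",np.degrees(np.arctan2(R[1,0],R[0,0])).round(2),"op",round(o["opening"],3))
d=p[:2]-c; print("local mm",(1e3*np.array([d@ex,d@ey])).round(1))
for i in (-1,1):
  for j in (1,0,-1):
    q=np.r_[c+i*.0375*ex+j*.075*ey,.11]; print(i,j,"tool cm to z=.11",(100*R.T@(q-p)).round(2))
E
python3 go.py
```

```text
t 1.15 p [0.4133 0.1993 0.2275] F [1.39 0.46 0.64] zax [-0.001 -0.003 -1.   ] yaw x 165.63 op 0.0
local mm [-89.7 269.3]
-1 1 tool cm to z=.11 [-14.1  -14.32  11.79]
-1 0 tool cm to z=.11 [-17.78 -20.85  11.81]
-1 -1 tool cm to z=.11 [-21.47 -27.38  11.83]
1 1 tool cm to z=.11 [-20.63 -10.63  11.77]
1 0 tool cm to z=.11 [-24.32 -17.17  11.79]
1 -1 tool cm to z=.11 [-28.   -23.7   11.81]
```

Request:
{"op": "send_rows", "data": {"commands": [[[-3.2,-3.2,1,0,0,0,0],[-3.2,-3.2,1,0,0,0,0],[-3.2,-3.2,1,0,0,0,0],[-3.2,-3.2,2,0,0,0,0],[-1.5,-1.5,2,0,0,0,0]]]}}

```text
t: 1.65
tcp_pos: [0.5218, 0.0151, 0.1604]
tcp_rot: [[-0.967, 0.253, 0.009], [0.253, 0.968, -0.004], [-0.009, -0.001, -1.0]]
contact_force: [-0.3, 1.2, 1.1]
opening: -0.004
```

Request:
{"op": "send_rows", "data": {"commands": [[[0,0,1.5,0,0,0,0],[0,0,1,0,0,0,0],[0,0,0,0,0,0,0],[0,0,0,0,0,0,0],[0,0,0,0,0,0,0]]]}}

```text
t: 2.15
tcp_pos: [0.5211, 0.0127, 0.1318]
tcp_rot: [[-0.966, 0.257, 0.004], [0.257, 0.966, -0.003], [-0.004, -0.002, -1.0]]
contact_force: [0.4, -0.2, 0.5]
opening: 0.001
```

```bash
python3 go.py; python3 -c "
from h import *
cv2.imwrite('pics/w1.png',cams.camera('wrist'))"
```

```text
t 2.15 p [0.5211 0.0127 0.1318] F [ 0.39 -0.2   0.5 ] zax [ 0.004 -0.003 -1.   ] yaw x 165.12 op 0.001
local mm [-34.1  61. ]
-1 1 tool cm to z=.11 [1.   1.05 2.17]
-1 0 tool cm to z=.11 [-2.74 -5.45  2.2 ]
-1 -1 tool cm to z=.11 [ -6.49 -11.95   2.23]
1 1 tool cm to z=.11 [-5.5   4.79  2.19]
1 0 tool cm to z=.11 [-9.24 -1.71  2.22]
1 -1 tool cm to z=.11 [-12.99  -8.21   2.25]
```

View pics/w1.png

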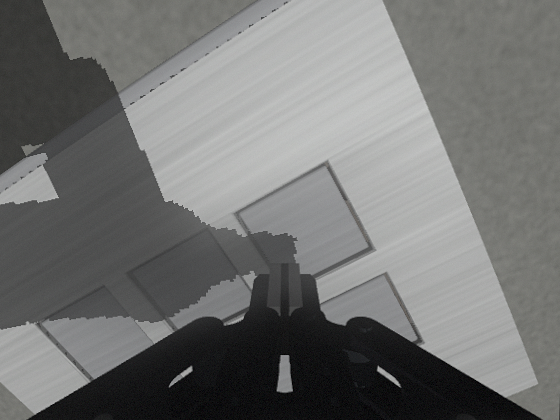

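The wrist view shows the first plate with corners at (236,213), (328,162) and (373,248). The fingertip is at about (286,265), near the lower edge of that plate. I'll check these corners against the scene measurement.

```bash
python3 -c "
from h import *
W=cast('wrist',[(236,213),(328,162),(373,248)],.1); print(W.round(4),np.linalg.norm(W[0]-W[1]),np.linalg.norm(W[2]-W[1]),'centre',(W[0]+W[2])/2)"
```

```text
[[ 0.4926 -0.0075  0.1   ]
 [ 0.4781  0.047   0.1   ]
 [ 0.5325  0.0611  0.1   ]] 0.0564085766058698 0.05620341986012343 centre [0.51256672 0.02682863 0.1       ]
```

Request:
{"op": "send_rows", "data": {"commands": [[[1.0,1.0,0.5,0,0,0,0],[0,0,0.5,0,0,0,0],[0,0,0.5,0,0,0,0],[0,0,0,0,0,0,0],[0,0,0,0,0,0,0]]]}}

```text
t: 2.7
tcp_pos: [0.514, 0.0273, 0.1173]
tcp_rot: [[-0.967, 0.254, 0.007], [0.254, 0.967, -0.003], [-0.008, -0.001, -1.0]]
contact_force: [0.6, -0.1, 0.6]
opening: -0.001
```

Request:
{"op": "send_rows", "data": {"commands": [[[0,0,0.5,0,0,0,0],[0,0,0.5,0,0,0,0],[0,0,0.4,0,0,0,0],[0,0,0.0,0,0,0,0],[0,0,0,0,0,0,0]]]}}

```text
t: 3.2
tcp_pos: [0.5143, 0.0268, 0.1019]
tcp_rot: [[-0.967, 0.255, 0.007], [0.255, 0.967, -0.003], [-0.008, -0.001, -1.0]]
contact_force: [-0.8, 0.4, 0.1]
opening: -0.003
```

Request:
{"op": "send_rows", "data": {"commands": [[[0,0,0.1,0,0,0,0],[0,0,0.1,0,0,0,0],[0,0,0.1,0,0,0,0],[0,0,0.1,0,0,0,0],[0,0,0.1,0,0,0,0]]]}}

```text
t: 3.7
tcp_pos: [0.5148, 0.0267, 0.098]
tcp_rot: [[-0.967, 0.255, 0.007], [0.255, 0.967, -0.003], [-0.008, -0.002, -1.0]]
contact_force: [-5.4, 0.5, 13.0]
opening: 0.002
```

13 N at exactly plate height means this one is rigid, so a blank. I'll lift and go to the next.

Request:
{"op": "send_rows", "data": {"commands": [[[0,0,-0.6,0,0,0,0],[0,0,-0.6,0,0,0,0],[-1.9,-3.3,0,0,0,0,0],[-1.9,-3.2,0,0,0,0,0],[0,0,0,0,0,0,0]]]}}

```text
t: 4.2
tcp_pos: [0.5366, -0.0472, 0.113]
tcp_rot: [[-0.968, 0.252, 0.011], [0.252, 0.968, -0.004], [-0.011, -0.002, -1.0]]
contact_force: [0.4, 0.0, -0.0]
opening: -0.002
```

```bash
python3 go.py
```

```text
t 4.2 p [ 0.5366 -0.0472  0.113 ] F [ 0.41  0.01 -0.  ] zax [ 0.011 -0.004 -1.   ] yaw x 165.42 op -0.002
local mm [-34.7  -0.8]
-1 1 tool cm to z=.11 [3.99 6.45 0.25]
-1 0 tool cm to z=.11 [ 0.28 -0.07  0.3 ]
-1 -1 tool cm to z=.11 [-3.43 -6.59  0.35]
1 1 tool cm to z=.11 [-2.53 10.16  0.32]
1 0 tool cm to z=.11 [-6.24  3.64  0.37]
1 -1 tool cm to z=.11 [-9.94 -2.88  0.42]
```

Request:
{"op": "send_rows", "data": {"commands": [[[0.2,0,0.4,0,0,0,0],[0,0,0.4,0,0,0,0],[0,0,0.3,0,0,0,0],[0,0,0.0,0,0,0,0],[0,0,0,0,0,0,0]]]}}

```text
t: 4.7
tcp_pos: [0.5333, -0.0444, 0.1006]
tcp_rot: [[-0.968, 0.25, 0.009], [0.25, 0.968, -0.003], [-0.01, -0.001, -1.0]]
contact_force: [-0.2, 0.2, -0.0]
opening: -0.001
```

Request:
{"op": "send_rows", "data": {"commands": [[[0,0,0.1,0,0,0,0],[0,0,0.1,0,0,0,0],[0,0,0.1,0,0,0,0],[0,0,0.1,0,0,0,0],[0,0,0.1,0,0,0,0]]]}}

```text
t: 5.2
tcp_pos: [0.5334, -0.0437, 0.0963]
tcp_rot: [[-0.969, 0.249, 0.008], [0.249, 0.969, -0.003], [-0.009, -0.001, -1.0]]
contact_force: [-2.4, -0.3, 3.1]
opening: 0.001
```

This one has gone 1.7 mm below plate level at only 3 N, so it looks like the live plate. I'll press on.

Request:
{"op": "send_rows", "data": {"commands": [[[0,0,0.15,0,0,0,0],[0,0,0.15,0,0,0,0],[0,0,0.15,0,0,0,0],[0,0,0.15,0,0,0,0],[0,0,0.15,0,0,0,0]]]}}

```text
t: 5.7
tcp_pos: [0.5335, -0.0437, 0.0907]
tcp_rot: [[-0.969, 0.249, 0.006], [0.249, 0.969, -0.003], [-0.007, -0.001, -1.0]]
contact_force: [-11.2, 2.0, 22.4]
opening: -0.002
```

It reached its stop 7 mm in, with the force rising. Release and move clear.

Request:
{"op": "send_rows", "data": {"commands": [[[0,0,-0.5,0,0,0,0],[0,0,-1,0,0,0,0],[0,0,-2,0,0,0,0],[0,0,-4,0,0,0,0],[0,0,-4,0,0,0,0]]]}}

```text
t: 6.2
tcp_pos: [0.5293, -0.0426, 0.2025]
tcp_rot: [[-0.968, 0.249, -0.004], [0.249, 0.968, 0.001], [0.004, -0.001, -1.0]]
contact_force: [0.4, -0.7, -0.2]
opening: 0.003
```

Request:
{"op": "send_rows", "data": {"commands": [[[3,3,-2,0,0,0,0],[3,3,-2,0,0,0,0],[3,3,0,0,0,0,0],[0,0,0,0,0,0,0],[0,0,0,0,0,0,0]]]}}

```text
t: 6.7
tcp_pos: [0.4676, 0.0691, 0.2527]
tcp_rot: [[-0.968, 0.252, 0.016], [0.252, 0.968, -0.002], [-0.016, 0.002, -1.0]]
contact_force: [-0.1, -0.0, -0.1]
opening: -0.003
```

```bash
python3 go.py|head -1; python3 -c "
from h import *
s=cams.camera('scene'); d=cams.camera('side')
cv2.imwrite('pics/both1.png',cv2.resize(np.vstack([np.hstack([s[130:310,60:410]]),d[120:300,150:500]]),None,fx=1.6,fy=1.6))"
```

```text
t 6.7 p [0.4676 0.0691 0.2527] F [-0.13 -0.04 -0.11] zax [ 0.016 -0.002 -1.   ] yaw x 165.42 op -0.003
```

View pics/both1.png

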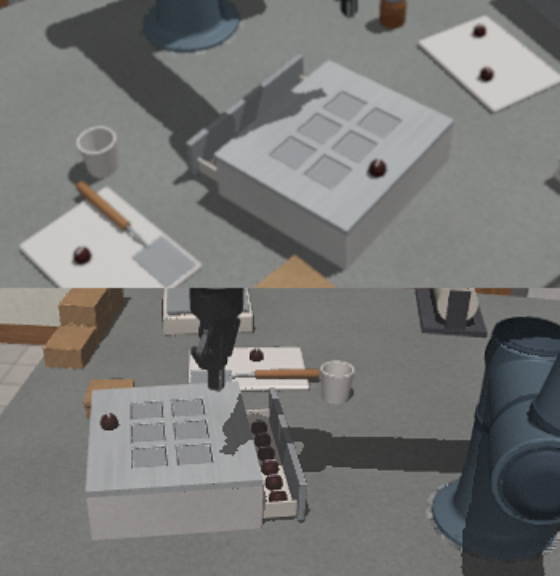

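The drawer stands open (front edge at about (290,450) in the side half, with the bonbons visible inside). The arm is clear and the bystanders haven't moved. I'll hand in.

```bash
python3 -c "
from h import *
print(r.hand_in())"
```

```text
the job is handed in; nothing more can be done
None
```

The bonbon drawer is open and the job is handed in, at about 6.8 s on the robot's clock.

- **Finding the plates:** I located the unit from the scene camera. The plate spacing matched the given 75 mm, and a wrist-camera check of the first plate agreed to about 2 mm.
- **Feeling for the catch:** The front-row plate at y = +75 mm was rigid, reading 13 N with no give. The middle front-row plate at y = 0 gave at about 3 N. I pressed it about 7 mm to its stop, where the reading was 22 N.
- **Letting go:** I lifted off and moved about 15 cm clear above the top.

In the last pictures the drawer is standing out with its bonbons visible, the bonbon on top and the other nearby things look undisturbed, and the contact force is near zero. I judged the drawer open by eye and did not measure how far out it is. The jar was only partly in the last crops, and the gift box was mostly out of them.

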